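# Rack the turned blanks in reverse order

## Task

Move the four turned wooden blanks from the dark drying board into the pale display rack, one upright in each compartment, in the reverse order: the blank now furthest left on the board goes into the rack's compartment furthest right, the next one beside it, and so on (left and right as the robot sees them). Do not let any of them topple over on the way.

Things in the scene. Friction and masses are not known exactly. Their poses are not given: they have to be found in the camera images.
- gourd: Wooden double gourd, 108 mm tall: foot 38 mm across, lower bulb 58 mm across at its widest 28 mm up, narrow waist at 56 mm, upper bulb 38 mm across and straight-sided from 69 to 83 mm up, thin stem on top. Plain turned light wood, round about its upright z axis, origin at the centre of its flat underside; starts upright on its cork coaster, underside 22 mm above the table; about 0.1 kg.
- pot: Squat wooden pot, 80 mm tall: foot 38 mm across, round belly 60 mm across at 26 mm up, thick straight neck 30 mm across from 48 mm up to its flat top. Plain turned light wood, round about its upright z axis, origin at the centre of its flat underside; starts upright on its cork coaster, underside 22 mm above the table; about 0.1 kg.
- bottle: Slender wooden bottle, 125 mm tall: foot 38 mm, straight body 40 mm across up to 68 mm, straight neck 26 mm across from 82 mm up to its flat top. Plain turned light wood, round about its upright z axis, origin at the centre of its flat underside; starts upright on its cork coaster, underside 22 mm above the table; about 0.1 kg.
- caddy: Wooden caddy, a plain straight cylinder 50 mm across and 78 mm tall with a small dark dot on its top (lid and body are one piece). Plain turned light wood, round about its upright z axis, origin at the centre of its flat underside; starts upright on its cork coaster, underside 22 mm above the table; about 0.1 kg.
- coaster_gourd: Fixed round cork coaster, 68 mm across and 4 mm thick, on the drying board: the one on which the gourd stands at the start. Origin: centre of its underside, 18 mm above the table.
- coaster_pot: Fixed round cork coaster, 68 mm across and 4 mm thick, on the drying board: the one on which the pot stands at the start. Origin: centre of its underside, 18 mm above the table.
- coaster_bottle: Fixed round cork coaster, 68 mm across and 4 mm thick, on the drying board: the one on which the bottle stands at the start. Origin: centre of its underside, 18 mm above the table.
- coaster_caddy: Fixed round cork coaster, 68 mm across and 4 mm thick, on the drying board: the one on which the caddy stands at the start. Origin: centre of its underside, 18 mm above the table.
- drying_board: Fixed dark wooden board, 100 (x) by 300 (y) by 18 mm, with the four cork coasters in a row on it along its y, at y = -108, -36, +36 and +108 mm, which piece on which differs. Origin: centre of its underside on the table. Its y points to the robot's left (to within 0.3 rad).
- display_rack: Fixed pale plywood rack, 78 (x) by 294 (y) mm, empty, left or right of the board, with four open compartments 66 mm square inside, centred at x = 0, y = -108, -36, +36, +108 mm; floors 30 mm and tops of their 6 mm thick walls 42 mm above the table. Origin: centre of its underside on the table. Its y points to the robot's left (within 0.3 rad).
Mind the look-alikes: they are no part of the job. Leave any pink or yellow look-alike of the pot alone.

How it is judged (in metres and radians):
At the end, for the whole second after the job is handed in: Each blank stands in the rack compartment that mirrors its starting place on the board (leftmost to rightmost and so on): within 15 mm of the compartment's centre along the rack's x and y, within 5 mm of its floor, upright within 0.12 rad, at rest (((y of coaster_gourd in the frame of drying_board between -0.128 and -0.088 m and y of gourd in the frame of display_rack between 0.093 and 0.123 m) or (y of coaster_gourd in the frame of drying_board between -0.056 and -0.016 m and y of gourd in the frame of display_rack between 0.021 and 0.051 m) or (y of coaster_gourd in the frame of drying_board between 0.016 and 0.056 m and y of gourd in the frame of display_rack between -0.051 and -0.021 m) or (y of coaster_gourd in the frame of drying_board between 0.088 and 0.128 m and y of gourd in the frame of display_rack between -0.123 and -0.093 m)) and x of gourd in the frame of display_rack between -0.015 and 0.015 m and z of gourd in the frame of display_rack between 0.025 and 0.035 m and angle between each of gourd, pot, bottle, caddy's own z axis and vertical below 0.12 rad and linear speed of each of gourd, pot, bottle, caddy below 0.02 m/s and ((y of coaster_pot in the frame of drying_board between -0.128 and -0.088 m and y of pot in the frame of display_rack between 0.093 and 0.123 m) or (y of coaster_pot in the frame of drying_board between -0.056 and -0.016 m and y of pot in the frame of display_rack between 0.021 and 0.051 m) or (y of coaster_pot in the frame of drying_board between 0.016 and 0.056 m and y of pot in the frame of display_rack between -0.051 and -0.021 m) or (y of coaster_pot in the frame of drying_board between 0.088 and 0.128 m and y of pot in the frame of display_rack between -0.123 and -0.093 m)) and x of pot in the frame of display_rack between -0.015 and 0.015 m and z of pot in the frame of display_rack between 0.025 and 0.035 m and ((y of coaster_bottle in the frame of drying_board between -0.128 and -0.088 m and y of bottle in the frame of display_rack between 0.093 and 0.123 m) or (y of coaster_bottle in the frame of drying_board between -0.056 and -0.016 m and y of bottle in the frame of display_rack between 0.021 and 0.051 m) or (y of coaster_bottle in the frame of drying_board between 0.016 and 0.056 m and y of bottle in the frame of display_rack between -0.051 and -0.021 m) or (y of coaster_bottle in the frame of drying_board between 0.088 and 0.128 m and y of bottle in the frame of display_rack between -0.123 and -0.093 m)) and x of bottle in the frame of display_rack between -0.015 and 0.015 m and z of bottle in the frame of display_rack between 0.025 and 0.035 m and ((y of coaster_caddy in the frame of drying_board between -0.128 and -0.088 m and y of caddy in the frame of display_rack between 0.093 and 0.123 m) or (y of coaster_caddy in the frame of drying_board between -0.056 and -0.016 m and y of caddy in the frame of display_rack between 0.021 and 0.051 m) or (y of coaster_caddy in the frame of drying_board between 0.016 and 0.056 m and y of caddy in the frame of display_rack between -0.051 and -0.021 m) or (y of coaster_caddy in the frame of drying_board between 0.088 and 0.128 m and y of caddy in the frame of display_rack between -0.123 and -0.093 m)) and x of caddy in the frame of display_rack between -0.015 and 0.015 m and z of caddy in the frame of display_rack between 0.025 and 0.035 m); the robot touches nothing.
It fails at once if the gourd toppled over (angle between gourd's own z axis and vertical above 1 rad).
It fails at once if the pot toppled over (angle between pot's own z axis and vertical above 1 rad).
It fails at once if the bottle toppled over (angle between bottle's own z axis and vertical above 1 rad).
It fails at once if the caddy toppled over (angle between caddy's own z axis and vertical above 1 rad).
It also fails if it takes over 125 s, if anything falls off the work surface, if the arm or the gripper's body presses on something with over 40 N, if the wrist force passes 120 N, or if a joint passes its speed limit or range.

## Robot

A 6-joint arm with a two-finger parallel gripper is mounted at the origin on the work surface. World frame = base frame: x ahead of the robot, y to its left, z up, the work surface at z = 0. Lengths are in mm, angles in rad, forces in N, time in s.
With the tool pointing down it reaches from about 250 to 775 mm from the base axis. Payload 4 kg.
Tool frame: the origin (TCP) lies at the very end of the fingers, on their centre line; the grasp point (between the pads) lies 19 mm behind it; z points along the fingers, y is the line along which they close (so a half turn about z gives the same grasp; the last joint's range is limited). The gripper opens to 94 mm and grips with 3 to 60 N. Pads are 16 mm wide; open, the fingers measure 119 mm over their backs; the gripper's body (75 mm by 177 mm) begins 78 mm behind the grasp point.
Start: joints at [-1.355, 0.087, 1.371, -0, 1.684, -0.103], TCP at [172.383, -522.307, 205.506] pointing down, gripper open.
Joint ranges: [-3.1, 3.1], [-0.76, 2.03], [0.27, 2.55], [-1.08, 4.22], [0.17, 2.65], [-2.57, 2.57]. Speed limits (rad/s): [2.79, 2.79, 3.14, 3.14, 3.14, 3.14].

## Interface

Orientations are given as [roll, pitch, yaw] about the fixed x, y, z axes, in that order (R = Rz(yaw) Ry(pitch) Rx(roll)).
In Python, from rig import r gives the robot as it stands.
- The arm moves only by the tool servo_tool, never from a script. Its argument "motion" is a list of rows, each an object with "dp": the shift along the world's x, y, z in mm, a list of three; "angular": the turn, a rotation vector about the world's x, y, z in rad, a list of three; "hand": the finger opening in mm, from 0 to 94. In form: [{"dp": [x, y, z], "angular": [wx, wy, wz], "hand": hand}, ...]. A call has 1 to 12 rows; each row is the pose to reach, as a shift and turn from the pose commanded when the call began; what a row does not reach only later rows make up. A row lasts 1/8 s, in which the tool goes at most 62.5 mm and 10.7 degrees, less where a joint would pass 70% of its speed; a pose out of reach is approached as far as the arm can. A call with a gripper value outside its range is refused whole. The fingers move at their own pace and stop on an object; the grip force is fixed at half the most. Time passes only in rows, so rows that repeat a pose let the fingers close. It gives the time, the measured TCP pose, the force, the opening and the grip force at its end, in the units of the state.
- r.observe(): the state, without advancing time (a new reading comes with each control period).
- r.get_image(name): name is "scene" or "side" or "wrist"; returns a dict with "image" (400x640x3 uint8, red, green, blue), "fx", "fy", "cx", "cy" (pixels), "dist" ([k1, k2, p1, p2, k3] as OpenCV has them; the pictures are not rectified), "position" and "orientation" of the camera in the world. Camera axes: x right, y up, looking along -z (the intrinsics and any distortion apply to the point x, -y, -z); pixel columns grow to the right and rows downward; lengths in mm; the calibration is good to about 2 mm. A picture is of the moment at which its call begins. There is no depth.
- r.close_job(): hands the job in; it is judged then, once.
The state is a dict: "clock": time; "joint_positions": joint angles; "joint_vel": joint speeds; "joint_efforts": joint torques, N m; "position": TCP position; "orientation": TCP orientation; "wrist_force": force on the tool from outside, world axes, zero at the start; "wrist_torque": the same for the moment, N m; "opening": finger opening in mm; "grasp_force": force on a finger pad.
Only numpy, scipy, OpenCV 4.12 (cv2) and the standard library are available. Lean on these libraries where they do the work, as an engineer would, in place of code of your own. Each camera call takes 0.05 s, during which the arm holds its last target. There are 200 camera calls.

## Working session

There is one attempt and no reset: what is moved stays moved. The work goes in short steps, Python scripts to look and compute and a tool call to move; the robot and the scene stay as the last step left them, time stands still between calls to the robot, and variables do not carry over. Pictures are saved under pics/ and viewed, at most 14 in all, crops included, and the job is handed in when it is done.

Besides the shell and the picture viewer there is one more tool, called after "Emit:" in YAML: its name, and indented under it one key for each argument. servo_tool: Moves the arm, as the interface text tells. Its arguments: {"type":"object","properties":{"motion":{"type":"array","items":{"type":"object","properties":{"dp":{"type":"array","items":{"type":"number"}},"angular":{"type":"array","items":{"type":"number"}},"hand":{"type":"number"}}}}},"required":["motion"]}

```bash
mkdir -p pics; python3 - <<'E'
from rig import r
import cv2,pickle
for n in("scene","side"):
    d=r.get_image(n);pickle.dump(d,open(n+".pkl","wb"));cv2.imwrite(f"pics/{n}0.png",d["image"][...,::-1])
    print(n,[d[k] for k in("fx","fy","cx","cy","dist","position","orientation")])
print(r.observe())
E
```

```text
scene [375.9961061772098, 375.9961061772098, 318.53896990217333, 202.31223578710168, array([-0.05104821,  0.        ,  0.        ,  0.        ,  0.        ]), array([1052.3180713 ,  -16.16936941,  703.83212828]), array([0.72080137, 0.01037909, 1.64679074])]
side [426.2256050396514, 426.2256050396514, 322.67171617784015, 210.01227246503106, array([0.02986129, 0.        , 0.        , 0.        , 0.        ]), array([409.21192343, 674.000411  , 583.66438143]), array([ 0.94042857, -0.00317912, -3.05040938])]
{'clock': 0.1, 'joint_positions': array([-1.35509139e+00,  8.79088700e-02,  1.37206660e+00, -2.89085778e-05,
        1.68357612e+00, -1.03080867e-01]), 'joint_vel': array([ 0.00026014, -0.00110752, -0.00421342,  0.00037782, -0.00123147,
       -0.00104577]), 'joint_efforts': array([ 2.67733834e-03, -3.41250837e+01, -3.03303301e+01,  7.20623578e-02,
        3.03708692e-02, -9.54014263e-05]), 'position': array([ 172.27153678, -521.82484917,  204.42455142]), 'orientation': array([-3.13964116e+00, -1.72992486e-04,  3.18782409e-01]), 'wrist_force': array([-0.30381917,  0.29959388,  0.95436844]), 'wrist_torque': array([0.03470476, 0.0102454 , 0.00085921]), 'grasp_force': 0.0, 'opening': 94.16974599281733}
```

View pics/scene0.png

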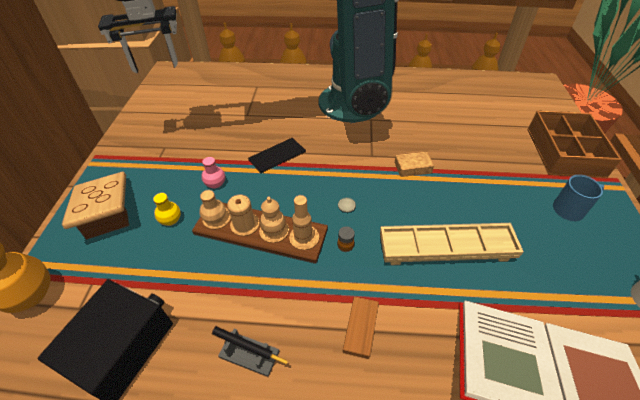

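View pics/side0.png

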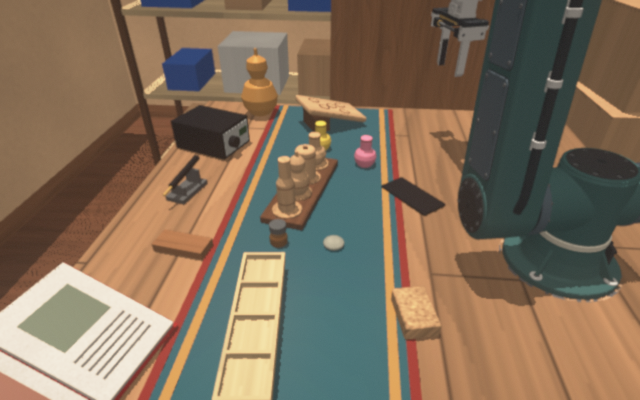

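Seen in the scene view, where image left is the robot's right: the board has pot (212,208), caddy (239,212), gourd (272,220) and bottle (303,222) at y = -108, -36, 36, 108. The empty rack is at (450,242), on the robot's left. Next I'll zoom in on the corners.

```bash
cat > h.py <<'E'
import numpy as np,cv2
from scipy.spatial.transform import Rotation as R
def ray(d,uv):
    K=np.array([[d["fx"],0,d["cx"]],[0,d["fy"],d["cy"]],[0,0,1]])
    p=cv2.undistortPoints(np.array(uv,float).reshape(-1,1,2),K,d["dist"])[:,0]
    v=np.c_[p[:,0],-p[:,1],-np.ones(len(p))]
    return np.array(d["position"]),v@R.from_euler("xyz",d["orientation"]).as_matrix().T
def plane(d,uv,z):
    o,v=ray(d,uv); return (o+v*((z-o[2])/v[:,2])[:,None])[:,:2]
def proj(d,P):
    M=R.from_euler("xyz",d["orientation"]).as_matrix()
    q=(np.atleast_2d(P)-d["position"])@M; q=q*[1,-1,-1]
    K=np.array([[d["fx"],0,d["cx"]],[0,d["fy"],d["cy"]],[0,0,1]])
    return cv2.projectPoints(q,np.zeros(3),np.zeros(3),K,d["dist"])[0][:,0]
E
python3 - <<'E'
import pickle,cv2,numpy as np
s=pickle.load(open("scene.pkl","rb"))["image"][...,::-1]
a=cv2.resize(s[180:270,185:345],None,fx=5,fy=5,interpolation=2)[:300*2]
b=cv2.resize(s[212:272,370:530],None,fx=5,fy=5,interpolation=2)
cv2.imwrite("pics/c1.png",a);cv2.imwrite("pics/c2.png",b)
E
```

```text
(no output)
```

View pics/c1.png

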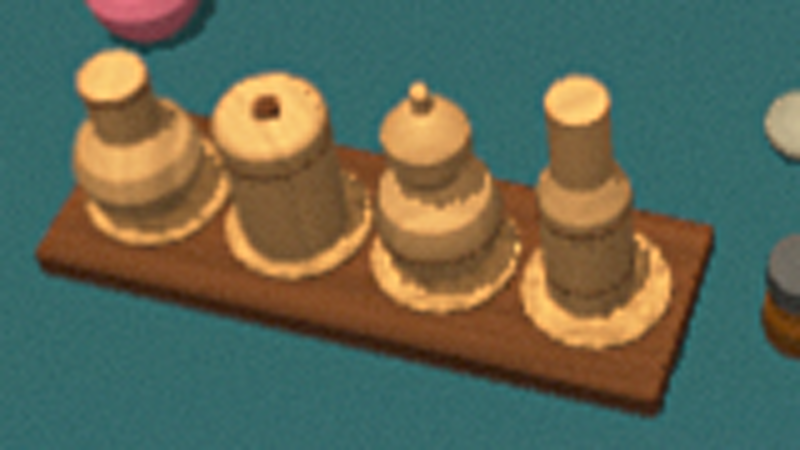

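View pics/c2.png

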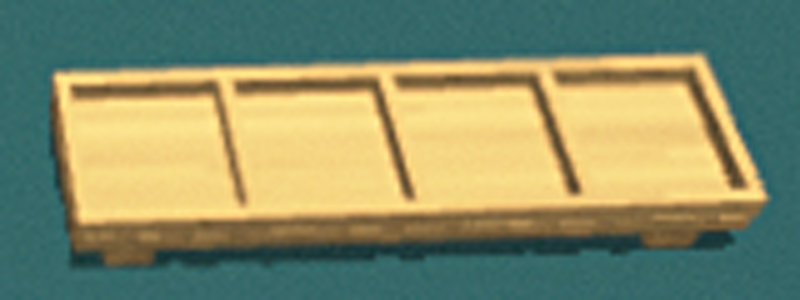

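Board crop: left to right the order is pot, caddy, gourd, bottle, with tops at crop (112,75), (266,106), (420,90) and (578,100). The rack's top corners are at crop (55,73), (705,55), (768,198) and (75,225).

```bash
python3 - <<'E'
from h import *;import pickle
s=pickle.load(open("scene.pkl","rb"))
c1=lambda L:np.array(L)/5+[184.6,179.6]; c2=lambda L:np.array(L)/5+[369.6,211.6]
rk=plane(s,c2([(55,73),(705,55),(768,198),(75,225)]),42);print("rack",rk.round(1),rk.mean(0))
e=(rk[1]-rk[0]+rk[2]-rk[3])/2;print(np.linalg.norm(e),"yaw",np.arctan2(-e[0],e[1]),np.linalg.norm(rk[3]-rk[0]),np.linalg.norm(rk[2]-rk[1]))
bd=plane(s,c1([(40,252),(655,402),(712,228)]),18);c=(bd[0]+bd[2])/2
e=bd[1]-bd[0];yaw=np.arctan2(-e[0],e[1]);print("board",bd.round(1),c,np.linalg.norm(e),np.linalg.norm(bd[1]-bd[2]),yaw)
ax=np.array([-np.sin(yaw),np.cos(yaw)])
tops=[plane(s,c1([p]),z)[0] for p,z in(((112,75),102),((266,106),100),((420,90),130),((578,100),147))]
for i,t in enumerate(tops):print("top",t.round(1),"nominal",(c+ax*(-108+72*i)).round(1))
E
```

```text
rack [[534.2  75.5]
 [504.8 369. ]
 [581.6 376.3]
 [613.7  81.3]] [558.59328884 225.53260226]
295.7885253951795 yaw 0.10414325830009317 79.76528983892268 77.17844858098954
board [[ 556.1 -352.1]
 [ 616.5  -62.8]
 [ 520.8  -44.2]] [ 538.44537116 -198.14661018] 295.49911645550895 97.51623195211555 -0.20580813050619173
top [ 519.5 -307.9] nominal [ 516.4 -303.9]
top [ 531.1 -236.8] nominal [ 531.1 -233.4]
top [ 544.1 -164. ] nominal [ 545.8 -162.9]
top [560.3 -96. ] nominal [560.5 -92.4]
```

Emit:
servo_tool:
  motion:
    - {"dp":[20,20,55],"angular":[0,0,0.1],"hand":94}
    - {"dp":[60,60,55],"angular":[0,0,0.25],"hand":94}
    - {"dp":[100,100,55],"angular":[0,0,0.4],"hand":94}
    - {"dp":[140,145,55],"angular":[0,0,0.5],"hand":94}
    - {"dp":[180,190,55],"angular":[0,0,0.6],"hand":94}
    - {"dp":[220,235,55],"angular":[0,0,0.7],"hand":94}
    - {"dp":[260,280,55],"angular":[0,0,0.8],"hand":94}
    - {"dp":[300,325,55],"angular":[0,0,0.9],"hand":94}
    - {"dp":[340,370,55],"angular":[0,0,1.0],"hand":94}
    - {"dp":[370,405,55],"angular":[0,0,1.046],"hand":94}
    - {"dp":[388,428,55],"angular":[0,0,1.046],"hand":94}
    - {"dp":[388,428,55],"angular":[0,0,1.046],"hand":94}

```text
clock: 1.6
position: [560.9, -92.7, 259.3]
orientation: [-3.14, -0.0, 1.368]
wrist_force: [1.0, 0.3, 0.1]
opening: 94.1
grasp_force: 0.0
```

```bash
python3 - <<'E'
from rig import r
from h import *
d=r.get_image("wrist");o=r.observe();print(o["position"],o["orientation"],d["position"],d["orientation"])
im=d["image"][...,::-1].copy()
for p,z in(((560,-94),147),((545,-163.5),130),((531,-235),100)):
    u=proj(d,[[*p,z]])[0];print(u)
    if max(abs(u))<700: cv2.circle(im,tuple(int(x) for x in u),4,(0,0,255),1)
cv2.imwrite("pics/w1.png",im)
E
```

```text
[560.24855562 -93.85752903 259.61743353] [-3.13979263e+00  5.14412790e-04  1.36636342e+00] [579.49472583 -12.88422119 439.75613575] [-0.27939226  0.00207136 -0.20254833]
[317.6090763  194.91170304]
[317.21035857 255.4693955 ]
[318.16016563 299.16306571]
```

View pics/w1.png

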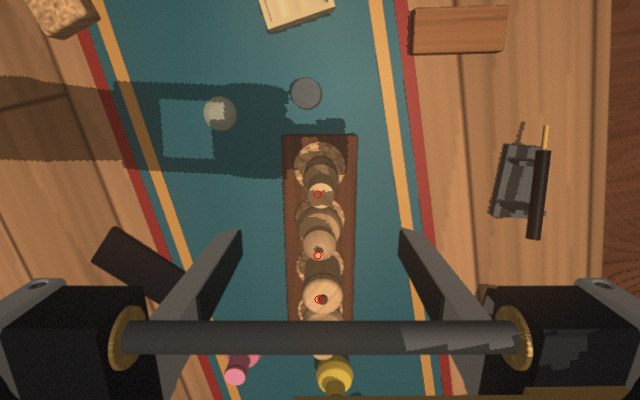

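Bottle top is at (320,194) and caddy dot at (321,299), both close to the predictions. I'll zoom for detail.

```bash
python3 - <<'E'
from rig import r
from h import *;import pickle
d=r.get_image("wrist");pickle.dump(d,open("w.pkl","wb"))
cv2.imwrite("pics/w2.png",cv2.resize(d["image"][125:325,270:370,::-1],None,fx=3,fy=3,interpolation=cv2.INTER_CUBIC))
E
```

```text
(no output)
```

View pics/w2.png

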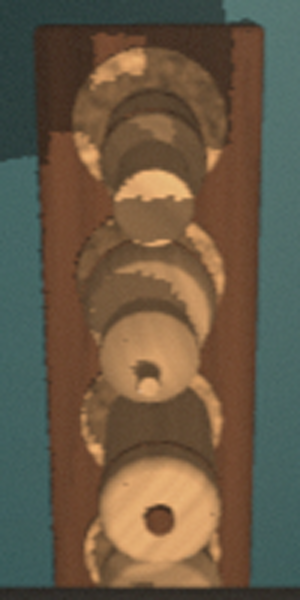

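```bash
python3 - <<'E'
from h import *;import pickle
d=pickle.load(open("w.pkl","rb"))
for n,p,z in(("bottle",(154,204),147),("gourd",(149.5,384),130),("caddy",(160,519),100),("cb",(150.5,120),22),("bdL",(36,28),18),("bdR",(265,28),18)):
    print(n,plane(d,[np.array(p)/3+[269.67,124.67]],z))
E
```

```text
bottle [[562.95844422 -93.88693183]]
gourd [[ 547.26501616 -162.28476865]]
caddy [[ 536.23151514 -235.71235061]]
cb [[562.29994496 -90.41227845]]
bdL [[522.13339996 -42.00295405]]
bdR [[618.37005403 -61.93184963]]
```

Emit:
servo_tool:
  motion:
    - {"dp":[1,0,-15],"angular":[0,0,0],"hand":94}
    - {"dp":[2,1,-40],"angular":[0,0,0],"hand":80}
    - {"dp":[2,1,-70],"angular":[0,0,0],"hand":70}
    - {"dp":[2,1,-100],"angular":[0,0,0],"hand":70}
    - {"dp":[2,1,-125],"angular":[0,0,0],"hand":70}
    - {"dp":[2,1,-145],"angular":[0,0,0],"hand":70}
    - {"dp":[2,1,-154],"angular":[0,0,0],"hand":70}
    - {"dp":[2,1,-154],"angular":[0,0,0],"hand":50}
    - {"dp":[2,1,-154],"angular":[0,0,0],"hand":40}
    - {"dp":[2,1,-154],"angular":[0,0,0],"hand":34}
    - {"dp":[2,1,-154],"angular":[0,0,0],"hand":30}
    - {"dp":[2,1,-154],"angular":[0,0,0],"hand":28}

```text
clock: 3.2
position: [562.5, -93.3, 106.8]
orientation: [3.141, 0.0, 1.365]
wrist_force: [-0.4, -0.4, -0.1]
opening: 28.6
grasp_force: 0.1
```

Emit:
servo_tool:
  motion:
    - {"dp":[0,0,0],"angular":[0,0,0],"hand":26}
    - {"dp":[0,0,0],"angular":[0,0,0],"hand":22}
    - {"dp":[0,0,0],"angular":[0,0,0],"hand":18}
    - {"dp":[0,0,0],"angular":[0,0,0],"hand":18}

```text
clock: 3.7
position: [562.3, -93.3, 106.6]
orientation: [-3.142, -0.0, 1.365]
wrist_force: [-0.3, 0.3, 0.8]
opening: 25.3
grasp_force: 29.9
```

Emit:
servo_tool:
  motion:
    - {"dp":[0,0,5],"angular":[0,0,0],"hand":18}
    - {"dp":[0,0,15],"angular":[0,0,0],"hand":18}
    - {"dp":[0,0,30],"angular":[0,0,0],"hand":18}
    - {"dp":[0,0,45],"angular":[0,0,0],"hand":18}
    - {"dp":[0,5,56],"angular":[0,0,0.01],"hand":18}
    - {"dp":[0,15,60],"angular":[0,0,0.03],"hand":18}
    - {"dp":[1,32,60],"angular":[0,0,0.06],"hand":18}
    - {"dp":[2,54,60],"angular":[0,0,0.09],"hand":18}
    - {"dp":[3,78,60],"angular":[0,0,0.13],"hand":18}
    - {"dp":[4,103,60],"angular":[0,0,0.17],"hand":18}
    - {"dp":[5,128,60],"angular":[0,0,0.21],"hand":18}
    - {"dp":[6,152,60],"angular":[0,0,0.25],"hand":18}

```text
clock: 5.2
position: [567.6, 60.9, 165.5]
orientation: [-3.14, -0.0, 1.618]
wrist_force: [0.7, -1.0, -1.3]
opening: 25.4
grasp_force: 29.9
```

Emit:
servo_tool:
  motion:
    - {"dp":[0.5,22,0],"angular":[0,0,0.03],"hand":18}
    - {"dp":[1,40,0],"angular":[0,0,0.05],"hand":18}
    - {"dp":[1.5,53,0],"angular":[0,0,0.06],"hand":18}
    - {"dp":[1.5,59.5,0],"angular":[0,0,0.06],"hand":18}
    - {"dp":[1.5,59.5,0],"angular":[0,0,0.06],"hand":18}
    - {"dp":[1.5,59.5,0],"angular":[0,0,0.06],"hand":18}

```text
clock: 5.95
position: [570.0, 117.6, 166.5]
orientation: [3.142, 0.0, 1.674]
wrist_force: [-0.1, 0.1, -0.9]
opening: 25.6
grasp_force: 29.9
```

```bash
python3 - <<'E'
from rig import r
from h import *;import pickle
d=r.get_image("wrist");pickle.dump(d,open("w.pkl","wb"));o=r.observe();print(o["position"],o["orientation"])
cv2.imwrite("pics/w3.png",d["image"][...,::-1])
E
```

```text
[569.96528356 117.55512213 166.55228153] [3.14144644e+00 2.87997462e-04 1.67387713e+00]
```

View pics/w3.png

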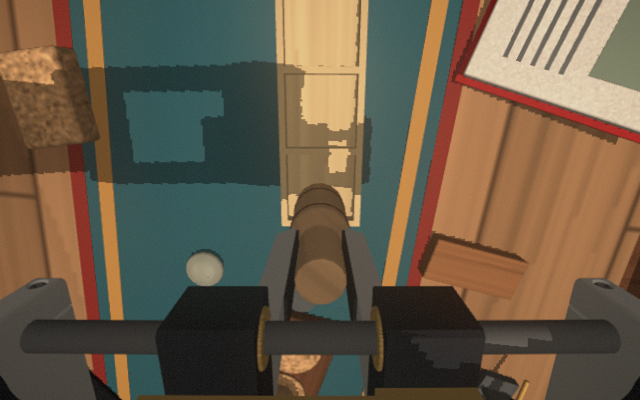

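The view shows the rack ahead, with its near end at (282,225)–(360,227) and dividers at rows ~148 and ~73. The bottle hangs upright.

```bash
python3 - <<'E'
from h import *;import pickle
d=pickle.load(open("w.pkl","rb"))
cv2.imwrite("pics/w4.png",cv2.resize(d["image"][40:240,265:375,::-1],None,fx=3,fy=3,interpolation=cv2.INTER_CUBIC))
yaw=.104;C=np.array([558.5,225.5]);c,s=np.cos(yaw),np.sin(yaw);M=np.array([[c,-s],[s,c]])
for n,x,y in(("nearL",-39,-147),("nearR",39,-147),("div1L",-33,-69),("div1R",33,-69),("div2L",-33,3),("div2R",33,3)):
    print(n,((proj(d,[[*(C+M@[x,y]),42]])[0]-[264.67,39.67])*3).round())
E
```

```text
nearL [ 43. 560.]
nearR [275. 560.]
div1L [ 53. 327.]
div1R [263. 327.]
div2L [45. 83.]
div2R [270.  82.]
```

View pics/w4.png

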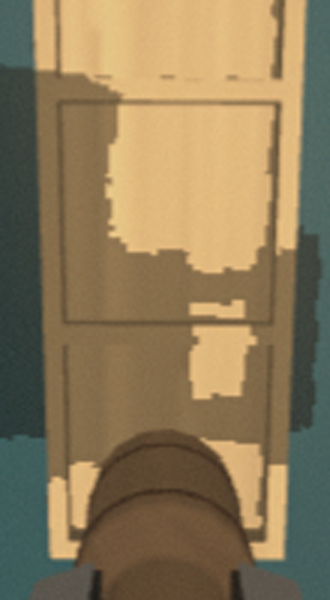

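Near corners are at crop (50,559) and (285,560), so the rack lies about 2 mm further in +x than estimated. Lowering the bottle.

Emit:
servo_tool:
  motion:
    - {"dp":[1,0.5,-6],"angular":[0,0,0],"hand":18}
    - {"dp":[2,0.5,-18],"angular":[0,0,0],"hand":18}
    - {"dp":[2,0.5,-31],"angular":[0,0,0],"hand":18}
    - {"dp":[2,0.5,-41],"angular":[0,0,0],"hand":18}
    - {"dp":[2,0.5,-47],"angular":[0,0,0],"hand":18}
    - {"dp":[2,0.5,-50],"angular":[0,0,0],"hand":18}
    - {"dp":[2,0.5,-51.5],"angular":[0,0,0],"hand":18}
    - {"dp":[2,0.5,-52],"angular":[0,0,0],"hand":18}
    - {"dp":[2,0.5,-52],"angular":[0,0,0],"hand":18}

```text
clock: 7.12
position: [572.1, 118.7, 114.9]
orientation: [3.141, 0.0, 1.675]
wrist_force: [0.6, 0.1, -1.6]
opening: 25.5
grasp_force: 29.9
```

Emit:
servo_tool:
  motion:
    - {"dp":[0,0,-0.5],"angular":[0,0,0],"hand":25}
    - {"dp":[0,0,-0.5],"angular":[0,0,0],"hand":28}
    - {"dp":[0,0,-0.5],"angular":[0,0,0],"hand":36}
    - {"dp":[0,0,-0.5],"angular":[0,0,0],"hand":50}
    - {"dp":[0,0,-0.5],"angular":[0,0,0],"hand":60}
    - {"dp":[0,0,-0.5],"angular":[0,0,0],"hand":70}
    - {"dp":[0,0,15],"angular":[0,0,0],"hand":70}
    - {"dp":[0,0,45],"angular":[0,0,0],"hand":70}
    - {"dp":[0,0,85],"angular":[0,0,0],"hand":70}
    - {"dp":[0,0,125],"angular":[0,0,0],"hand":70}
    - {"dp":[0,0,146],"angular":[0,0,0],"hand":70}
    - {"dp":[0,0,146],"angular":[0,0,0],"hand":70}

```text
clock: 8.62
position: [573.0, 118.8, 264.2]
orientation: [3.135, -0.0, 1.675]
wrist_force: [-0.4, -0.3, -0.6]
opening: 69.9
grasp_force: 0.0
```

```bash
python3 - <<'E'
from rig import r
from h import *;import pickle
d=r.get_image("wrist");pickle.dump(d,open("w.pkl","wb"));o=r.observe();print(o["position"],o["orientation"])
cv2.imwrite("pics/w5.png",cv2.resize(d["image"][0:250,260:380,::-1],None,fx=2.4,fy=2.4,interpolation=cv2.INTER_CUBIC))
E
```

```text
[572.28737437 118.73304148 261.98024672] [ 3.13870774e+00 -1.06593521e-05  1.67479713e+00]
```

View pics/w5.png

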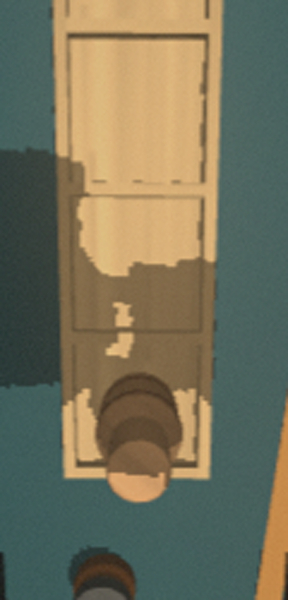

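The bottle stands upright in the nearest compartment: axis at crop x≈138, rack outer edges at 64 and 210. I'll refine the rack from the wrist view.

```bash
python3 - <<'E'
from h import *;import pickle
d=pickle.load(open("w.pkl","rb"))
P=plane(d,np.array([(64,478),(211,478),(64.5,331),(213,331),(59,190),(218,188),(54,20),(223,18),(138.5,487)])/2.4+[259.8,-.2],42)
print(P.round(1));b=plane(d,[np.array([138.5,487])/2.4+[259.8,-.2]],155);print("bottle top",b)
print("mid",((P[0:8:2]+P[1:8:2])/2).round(1))
E
```

```text
[[537.6  76.1]
 [616.7  84.2]
 [531.9 154.6]
 [607.7 162.5]
 [524.  222.5]
 [601.3 231.6]
 [516.  296.8]
 [594.  305.9]
 [578.2  75.1]]
bottle top [[574.60025323 110.08799025]]
mid [[577.1  80.1]
 [569.8 158.5]
 [562.6 227. ]
 [555.  301.3]]
```

Emit:
servo_tool:
  motion:
    - {"dp":[-3,-25,0],"angular":[0,0,-0.03],"hand":70}
    - {"dp":[-7,-65,0],"angular":[0,0,-0.08],"hand":70}
    - {"dp":[-11,-110,0],"angular":[0,0,-0.14],"hand":70}
    - {"dp":[-15,-160,0],"angular":[0,0,-0.2],"hand":70}
    - {"dp":[-19,-210,0],"angular":[0,0,-0.25],"hand":70}
    - {"dp":[-23,-255,0],"angular":[0,0,-0.29],"hand":70}
    - {"dp":[-25,-278,0],"angular":[0,0,-0.31],"hand":70}
    - {"dp":[-25.5,-281.5,0],"angular":[0,0,-0.31],"hand":70}
    - {"dp":[-25.5,-281.5,-10],"angular":[0,0,-0.31],"hand":70}
    - {"dp":[-25.5,-281.5,-40],"angular":[0,0,-0.31],"hand":70}
    - {"dp":[-25.5,-281.5,-80],"angular":[0,0,-0.31],"hand":70}
    - {"dp":[-25.5,-281.5,-110],"angular":[0,0,-0.31],"hand":70}

```text
clock: 10.18
position: [545.6, -160.6, 147.6]
orientation: [-3.139, -0.001, 1.367]
wrist_force: [0.7, 0.0, 0.4]
opening: 70.3
grasp_force: 0.0
```

Emit:
servo_tool:
  motion:
    - {"dp":[0,0,-25],"angular":[0,0,0],"hand":70}
    - {"dp":[0,0,-45],"angular":[0,0,0],"hand":70}
    - {"dp":[0,0,-60],"angular":[0,0,0],"hand":70}
    - {"dp":[0,0,-68],"angular":[0,0,0],"hand":70}
    - {"dp":[0,0,-71],"angular":[0,0,0],"hand":65}
    - {"dp":[0,0,-71],"angular":[0,0,0],"hand":55}
    - {"dp":[0,0,-71],"angular":[0,0,0],"hand":48}
    - {"dp":[0,0,-71],"angular":[0,0,0],"hand":43}
    - {"dp":[0,0,-71],"angular":[0,0,0],"hand":40}
    - {"dp":[0,0,-71],"angular":[0,0,0],"hand":37}
    - {"dp":[0,0,-71],"angular":[0,0,0],"hand":30}
    - {"dp":[0,0,-71],"angular":[0,0,0],"hand":30}

```text
clock: 11.68
position: [546.3, -162.8, 79.6]
orientation: [-3.141, 0.0, 1.365]
wrist_force: [-0.4, 0.7, 1.6]
opening: 36.7
grasp_force: 30.0
```

Emit:
servo_tool:
  motion:
    - {"dp":[0,0,5],"angular":[0,0,0],"hand":30}
    - {"dp":[0,0,18],"angular":[0,0,0],"hand":30}
    - {"dp":[0,0,38],"angular":[0,0,0],"hand":30}
    - {"dp":[0,0,63],"angular":[0,0,0],"hand":30}
    - {"dp":[0,0,88],"angular":[0,0,0],"hand":30}
    - {"dp":[0,0,113],"angular":[0,0,0],"hand":30}
    - {"dp":[0,4,135],"angular":[0,0,0],"hand":30}
    - {"dp":[1,12,150],"angular":[0,0,0.01],"hand":30}
    - {"dp":[2,28,158],"angular":[0,0,0.02],"hand":30}
    - {"dp":[3,50,160],"angular":[0,0,0.04],"hand":30}
    - {"dp":[4,76,160],"angular":[0,0,0.06],"hand":30}
    - {"dp":[5,104,160],"angular":[0,0,0.09],"hand":30}

```text
clock: 13.18
position: [551.0, -57.0, 238.8]
orientation: [-3.14, -0.0, 1.456]
wrist_force: [-0.3, -0.6, -2.0]
opening: 36.5
grasp_force: 30.0
```

Emit:
servo_tool:
  motion:
    - {"dp":[1.5,29,0],"angular":[0,0,0.03],"hand":30}
    - {"dp":[3,58,0],"angular":[0,0,0.06],"hand":30}
    - {"dp":[4.5,88,0],"angular":[0,0,0.09],"hand":30}
    - {"dp":[6,118,0],"angular":[0,0,0.12],"hand":30}
    - {"dp":[8,148,0],"angular":[0,0,0.15],"hand":30}
    - {"dp":[10,178,0],"angular":[0,0,0.18],"hand":30}
    - {"dp":[12,205,0],"angular":[0,0,0.2],"hand":30}
    - {"dp":[13.5,227,0],"angular":[0,0,0.21],"hand":30}
    - {"dp":[14.5,242,0],"angular":[0,0,0.215],"hand":30}
    - {"dp":[14.5,249,0],"angular":[0,0,0.215],"hand":30}
    - {"dp":[14.5,249,0],"angular":[0,0,0.215],"hand":30}
    - {"dp":[14.5,249,-6],"angular":[0,0,0.215],"hand":30}

```text
clock: 14.68
position: [566.3, 189.6, 234.0]
orientation: [3.14, 0.0, 1.669]
wrist_force: [0.1, 0.2, -0.9]
opening: 36.5
grasp_force: 30.0
```

Emit:
servo_tool:
  motion:
    - {"dp":[0,0,-14],"angular":[0,0,0],"hand":30}
    - {"dp":[0,0,-34],"angular":[0,0,0],"hand":30}
    - {"dp":[0,0,-58],"angular":[0,0,0],"hand":30}
    - {"dp":[0,0,-82],"angular":[0,0,0],"hand":30}
    - {"dp":[0,0,-104],"angular":[0,0,0],"hand":30}
    - {"dp":[0,0,-122],"angular":[0,0,0],"hand":30}
    - {"dp":[0,0,-134],"angular":[0,0,0],"hand":30}
    - {"dp":[0,0,-141],"angular":[0,0,0],"hand":30}
    - {"dp":[0,0,-144.5],"angular":[0,0,0],"hand":30}
    - {"dp":[0,0,-146],"angular":[0,0,0],"hand":30}
    - {"dp":[0,0,-146],"angular":[0,0,0],"hand":30}

```text
clock: 16.05
position: [566.2, 190.3, 88.0]
orientation: [3.141, -0.0, 1.67]
wrist_force: [-0.1, -0.4, -2.1]
opening: 37.0
grasp_force: 30.0
```

Emit:
servo_tool:
  motion:
    - {"dp":[0,0,-0.5],"angular":[0,0,0],"hand":36}
    - {"dp":[0,0,-0.5],"angular":[0,0,0],"hand":39}
    - {"dp":[0,0,-0.5],"angular":[0,0,0],"hand":46}
    - {"dp":[0,0,-0.5],"angular":[0,0,0],"hand":56}
    - {"dp":[0,0,-0.5],"angular":[0,0,0],"hand":68}
    - {"dp":[0,0,-0.5],"angular":[0,0,0],"hand":80}
    - {"dp":[0,0,12],"angular":[0,0,0],"hand":80}
    - {"dp":[0,0,42],"angular":[0,0,0],"hand":80}
    - {"dp":[0,0,82],"angular":[0,0,0],"hand":80}
    - {"dp":[0,0,125],"angular":[0,0,0],"hand":80}
    - {"dp":[0,0,160],"angular":[0,0,0],"hand":80}
    - {"dp":[0,0,172.5],"angular":[0,0,0],"hand":80}

```text
clock: 17.55
position: [566.9, 190.5, 264.1]
orientation: [3.135, -0.001, 1.67]
wrist_force: [0.0, 0.1, -0.2]
opening: 80.3
grasp_force: 0.0
```

Emit:
servo_tool:
  motion:
    - {"dp":[-2,-25,0],"angular":[0,0,-0.03],"hand":80}
    - {"dp":[-5,-65,0],"angular":[0,0,-0.07],"hand":80}
    - {"dp":[-8,-110,0],"angular":[0,0,-0.11],"hand":80}
    - {"dp":[-12,-160,0],"angular":[0,0,-0.15],"hand":80}
    - {"dp":[-16,-210,0],"angular":[0,0,-0.19],"hand":80}
    - {"dp":[-20,-260,0],"angular":[0,0,-0.23],"hand":80}
    - {"dp":[-24,-310,0],"angular":[0,0,-0.27],"hand":80}
    - {"dp":[-28,-360,0],"angular":[0,0,-0.3],"hand":80}
    - {"dp":[-31,-400,0],"angular":[0,0,-0.305],"hand":80}
    - {"dp":[-32,-422,0],"angular":[0,0,-0.305],"hand":80}
    - {"dp":[-32,-426,0],"angular":[0,0,-0.305],"hand":80}
    - {"dp":[-32,-426,0],"angular":[0,0,-0.305],"hand":80}

```text
clock: 19.05
position: [534.1, -234.8, 259.8]
orientation: [-3.141, -0.001, 1.366]
wrist_force: [0.9, 0.8, 0.5]
opening: 79.7
grasp_force: 0.0
```

```bash
python3 - <<'E'
from rig import r
from h import *;import pickle
d=r.get_image("wrist");pickle.dump(d,open("w.pkl","wb"));o=r.observe();print(o["position"],o["orientation"])
cv2.imwrite("pics/w6.png",cv2.resize(d["image"][130:330,260:380,::-1],None,fx=3,fy=3,interpolation=cv2.INTER_CUBIC))
s=r.get_image("scene");cv2.imwrite("pics/s2.png",cv2.resize(s["image"][150:280,180:540,::-1],None,fx=2.2,fy=2.2,interpolation=cv2.INTER_CUBIC))
E
```

```text
[ 534.1795581 -234.4773611  260.0200239] [-3.14158745e+00 -7.01944575e-04  1.36644339e+00]
```

View pics/w6.png

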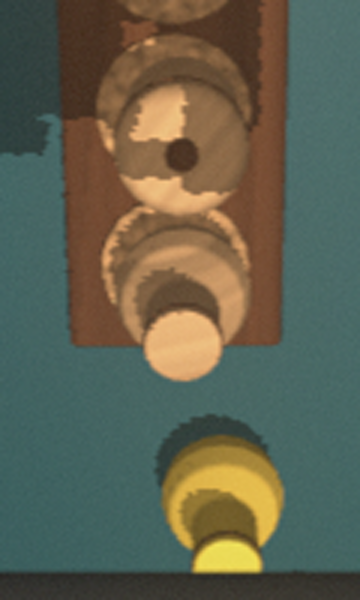

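View pics/s2.png

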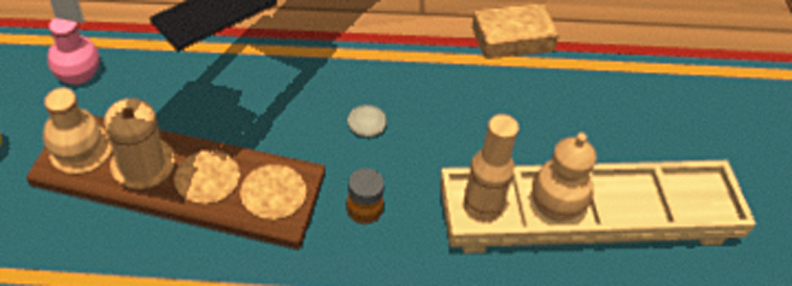

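Both placed blanks stand well in their compartments. In the wrist crop the caddy dot is at (182,154), the pot top at (183,345), and the yellow look-alike at (227,555).

```bash
python3 - <<'E'
from h import *;import pickle
d=pickle.load(open("w.pkl","rb"))
for n,p,z in(("caddy",(182,152),100),("pot",(183,345),102),("yellow",(227,567),80)): print(n,plane(d,[np.array(p)/3+[259.67,129.67]],z))
E
```

```text
caddy [[ 536.57890471 -233.85178417]]
pot [[ 521.79308835 -306.98819719]]
yellow [[ 517.21603514 -423.47425805]]
```

Emit:
servo_tool:
  motion:
    - {"dp":[1,0.5,-15],"angular":[0,0,0],"hand":80}
    - {"dp":[2,1,-45],"angular":[0,0,0],"hand":80}
    - {"dp":[2,1,-85],"angular":[0,0,0],"hand":80}
    - {"dp":[2,1,-125],"angular":[0,0,0],"hand":80}
    - {"dp":[2,1,-160],"angular":[0,0,0],"hand":80}
    - {"dp":[2,1,-185],"angular":[0,0,0],"hand":80}
    - {"dp":[2,1,-200],"angular":[0,0,0],"hand":80}
    - {"dp":[2,1,-206.5],"angular":[0,0,0],"hand":80}
    - {"dp":[2,1,-206.5],"angular":[0,0,0],"hand":70}
    - {"dp":[2,1,-206.5],"angular":[0,0,0],"hand":62}
    - {"dp":[2,1,-206.5],"angular":[0,0,0],"hand":56}
    - {"dp":[2,1,-206.5],"angular":[0,0,0],"hand":52}

```text
clock: 20.65
position: [535.9, -235.0, 54.2]
orientation: [3.141, 0.0, 1.365]
wrist_force: [-0.6, -0.1, 1.4]
opening: 52.8
grasp_force: 0.5
```

Emit:
servo_tool:
  motion:
    - {"dp":[0,0,0],"angular":[0,0,0],"hand":49}
    - {"dp":[0,0,0],"angular":[0,0,0],"hand":44}
    - {"dp":[0,0,0],"angular":[0,0,0],"hand":42}
    - {"dp":[0,0,0],"angular":[0,0,0],"hand":42}

```text
clock: 21.15
position: [535.7, -234.9, 53.9]
orientation: [-3.142, 0.0, 1.365]
wrist_force: [-2.2, 0.3, 4.0]
opening: 49.6
grasp_force: 30.0
```

Emit:
servo_tool:
  motion:
    - {"dp":[0,0,5],"angular":[0,0,0],"hand":42}
    - {"dp":[0,0,18],"angular":[0,0,0],"hand":42}
    - {"dp":[0,0,38],"angular":[0,0,0],"hand":42}
    - {"dp":[0,0,63],"angular":[0,0,0],"hand":42}
    - {"dp":[0,0,88],"angular":[0,0,0],"hand":42}
    - {"dp":[0,0,113],"angular":[0,0,0],"hand":42}
    - {"dp":[0,4,137],"angular":[0,0,0],"hand":42}
    - {"dp":[1,12,155],"angular":[0,0,0.01],"hand":42}
    - {"dp":[2,28,166],"angular":[0,0,0.02],"hand":42}
    - {"dp":[3,52,170],"angular":[0,0,0.04],"hand":42}
    - {"dp":[4,82,170],"angular":[0,0,0.06],"hand":42}
    - {"dp":[5,116,170],"angular":[0,0,0.08],"hand":42}

```text
clock: 22.65
position: [540.6, -117.0, 223.0]
orientation: [-3.141, -0.001, 1.446]
wrist_force: [0.6, 0.4, -1.5]
opening: 49.5
grasp_force: 30.0
```

Emit:
servo_tool:
  motion:
    - {"dp":[1.5,36,0],"angular":[0,0,0.02],"hand":42}
    - {"dp":[3,74,0],"angular":[0,0,0.04],"hand":42}
    - {"dp":[5,114,0],"angular":[0,0,0.07],"hand":42}
    - {"dp":[7,154,0],"angular":[0,0,0.1],"hand":42}
    - {"dp":[9,194,0],"angular":[0,0,0.13],"hand":42}
    - {"dp":[11,234,0],"angular":[0,0,0.16],"hand":42}
    - {"dp":[13,272,0],"angular":[0,0,0.19],"hand":42}
    - {"dp":[15,307,0],"angular":[0,0,0.21],"hand":42}
    - {"dp":[16.5,337,0],"angular":[0,0,0.22],"hand":42}
    - {"dp":[17.5,360,0],"angular":[0,0,0.225],"hand":42}
    - {"dp":[17.5,374,0],"angular":[0,0,0.225],"hand":42}
    - {"dp":[17.5,381,0],"angular":[0,0,0.225],"hand":42}

```text
clock: 24.15
position: [558.2, 262.7, 223.3]
orientation: [-3.141, 0.0, 1.67]
wrist_force: [-0.3, -1.1, -1.5]
opening: 49.8
grasp_force: 30.0
```

Emit:
servo_tool:
  motion:
    - {"dp":[0,0,0],"angular":[0,0,0],"hand":42}
    - {"dp":[0,0,-8],"angular":[0,0,0],"hand":42}
    - {"dp":[0,0,-24],"angular":[0,0,0],"hand":42}
    - {"dp":[0,0,-48],"angular":[0,0,0],"hand":42}
    - {"dp":[0,0,-74],"angular":[0,0,0],"hand":42}
    - {"dp":[0,0,-100],"angular":[0,0,0],"hand":42}
    - {"dp":[0,0,-123],"angular":[0,0,0],"hand":42}
    - {"dp":[0,0,-141],"angular":[0,0,0],"hand":42}
    - {"dp":[0,0,-153],"angular":[0,0,0],"hand":42}
    - {"dp":[0,0,-159],"angular":[0,0,0],"hand":42}
    - {"dp":[0,0,-162],"angular":[0,0,0],"hand":42}
    - {"dp":[0,0,-162],"angular":[0,0,0],"hand":42}

```text
clock: 25.65
position: [558.9, 262.4, 62.3]
orientation: [3.14, -0.0, 1.67]
wrist_force: [0.5, -1.2, -0.9]
opening: 49.4
grasp_force: 30.0
```

Emit:
servo_tool:
  motion:
    - {"dp":[0,0,-0.5],"angular":[0,0,0],"hand":49}
    - {"dp":[0,0,-0.5],"angular":[0,0,0],"hand":52}
    - {"dp":[0,0,-0.5],"angular":[0,0,0],"hand":58}
    - {"dp":[0,0,-0.5],"angular":[0,0,0],"hand":66}
    - {"dp":[0,0,-0.5],"angular":[0,0,0],"hand":74}
    - {"dp":[0,0,-0.5],"angular":[0,0,0],"hand":76}
    - {"dp":[0,0,12],"angular":[0,0,0],"hand":76}
    - {"dp":[0,0,45],"angular":[0,0,0],"hand":76}
    - {"dp":[0,0,90],"angular":[0,0,0],"hand":76}
    - {"dp":[0,0,140],"angular":[0,0,0],"hand":76}
    - {"dp":[0,0,185],"angular":[0,0,0],"hand":76}
    - {"dp":[0,0,199],"angular":[0,0,0],"hand":76}

```text
clock: 27.15
position: [559.6, 262.7, 265.7]
orientation: [3.133, -0.002, 1.67]
wrist_force: [0.3, -0.6, 0.3]
opening: 75.6
grasp_force: 0.0
```

Emit:
servo_tool:
  motion:
    - {"dp":[-2,-30,0],"angular":[0,0,-0.03],"hand":70}
    - {"dp":[-6,-80,0],"angular":[0,0,-0.06],"hand":70}
    - {"dp":[-10,-132,0],"angular":[0,0,-0.1],"hand":70}
    - {"dp":[-14,-186,0],"angular":[0,0,-0.14],"hand":70}
    - {"dp":[-18,-240,0],"angular":[0,0,-0.17],"hand":70}
    - {"dp":[-22,-296,0],"angular":[0,0,-0.2],"hand":70}
    - {"dp":[-26,-352,0],"angular":[0,0,-0.23],"hand":70}
    - {"dp":[-30,-408,0],"angular":[0,0,-0.26],"hand":70}
    - {"dp":[-33,-464,0],"angular":[0,0,-0.29],"hand":70}
    - {"dp":[-36,-520,0],"angular":[0,0,-0.305],"hand":70}
    - {"dp":[-38,-560,0],"angular":[0,0,-0.305],"hand":70}
    - {"dp":[-38,-569,0],"angular":[0,0,-0.305],"hand":70}

```text
clock: 28.65
position: [519.3, -308.8, 258.1]
orientation: [-3.138, -0.001, 1.361]
wrist_force: [0.8, -0.2, -0.2]
opening: 70.1
grasp_force: 0.0
```

Emit:
servo_tool:
  motion:
    - {"dp":[0,0,-10],"angular":[0,0,0],"hand":70}
    - {"dp":[0,0,-35],"angular":[0,0,0],"hand":70}
    - {"dp":[0,0,-75],"angular":[0,0,0],"hand":70}
    - {"dp":[0,0,-115],"angular":[0,0,0],"hand":70}
    - {"dp":[0,0,-150],"angular":[0,0,0],"hand":70}
    - {"dp":[0,0,-172],"angular":[0,0,0],"hand":70}
    - {"dp":[0,0,-184],"angular":[0,0,0],"hand":70}
    - {"dp":[0,0,-187],"angular":[0,0,0],"hand":60}
    - {"dp":[0,0,-187],"angular":[0,0,0],"hand":50}
    - {"dp":[0,0,-187],"angular":[0,0,0],"hand":42}
    - {"dp":[0,0,-187],"angular":[0,0,0],"hand":36}
    - {"dp":[0,0,-187],"angular":[0,0,0],"hand":32}

```text
clock: 30.15
position: [520.6, -307.0, 74.0]
orientation: [3.141, 0.0, 1.365]
wrist_force: [0.0, -0.4, 0.5]
opening: 32.3
grasp_force: 0.0
```

Emit:
servo_tool:
  motion:
    - {"dp":[0,0,0],"angular":[0,0,0],"hand":29}
    - {"dp":[0,0,0],"angular":[0,0,0],"hand":24}
    - {"dp":[0,0,0],"angular":[0,0,0],"hand":22}
    - {"dp":[0,0,0],"angular":[0,0,0],"hand":22}

```text
clock: 30.65
position: [520.4, -306.9, 73.8]
orientation: [3.141, 0.0, 1.365]
wrist_force: [-0.5, -0.4, 2.5]
opening: 29.7
grasp_force: 30.0
```

Emit:
servo_tool:
  motion:
    - {"dp":[0,0,5],"angular":[0,0,0],"hand":22}
    - {"dp":[0,0,18],"angular":[0,0,0],"hand":22}
    - {"dp":[0,0,38],"angular":[0,0,0],"hand":22}
    - {"dp":[0,0,63],"angular":[0,0,0],"hand":22}
    - {"dp":[0,0,88],"angular":[0,0,0],"hand":22}
    - {"dp":[0,0,113],"angular":[0,0,0],"hand":22}
    - {"dp":[0,4,137],"angular":[0,0,0],"hand":22}
    - {"dp":[1,12,155],"angular":[0,0,0.01],"hand":22}
    - {"dp":[2,28,163],"angular":[0,0,0.02],"hand":22}
    - {"dp":[3,52,165],"angular":[0,0,0.04],"hand":22}
    - {"dp":[4,82,165],"angular":[0,0,0.06],"hand":22}
    - {"dp":[5,116,165],"angular":[0,0,0.08],"hand":22}

```text
clock: 32.15
position: [524.8, -188.2, 237.2]
orientation: [-3.139, -0.001, 1.447]
wrist_force: [0.0, 0.3, -1.5]
opening: 30.1
grasp_force: 30.0
```

Emit:
servo_tool:
  motion:
    - {"dp":[2,38,0],"angular":[0,0,0.02],"hand":22}
    - {"dp":[4,78,0],"angular":[0,0,0.04],"hand":22}
    - {"dp":[6,120,0],"angular":[0,0,0.06],"hand":22}
    - {"dp":[8,162,0],"angular":[0,0,0.08],"hand":22}
    - {"dp":[10,204,0],"angular":[0,0,0.1],"hand":22}
    - {"dp":[12,246,0],"angular":[0,0,0.12],"hand":22}
    - {"dp":[14,288,0],"angular":[0,0,0.14],"hand":22}
    - {"dp":[16,330,0],"angular":[0,0,0.16],"hand":22}
    - {"dp":[18,370,0],"angular":[0,0,0.18],"hand":22}
    - {"dp":[20,408,0],"angular":[0,0,0.2],"hand":22}
    - {"dp":[22,442,0],"angular":[0,0,0.21],"hand":22}
    - {"dp":[23.5,471,0],"angular":[0,0,0.22],"hand":22}

```text
clock: 33.65
position: [546.9, 282.7, 237.1]
orientation: [-3.139, 0.0, 1.668]
wrist_force: [0.8, 0.8, -0.3]
opening: 29.6
grasp_force: 30.0
```

Emit:
servo_tool:
  motion:
    - {"dp":[1,24,0],"angular":[0,0,0.005],"hand":22}
    - {"dp":[2,41,0],"angular":[0,0,0.005],"hand":22}
    - {"dp":[2.5,50,0],"angular":[0,0,0.005],"hand":22}
    - {"dp":[2.5,53.5,0],"angular":[0,0,0.005],"hand":22}
    - {"dp":[2.5,53.5,-8],"angular":[0,0,0.005],"hand":22}
    - {"dp":[2.5,53.5,-24],"angular":[0,0,0.005],"hand":22}
    - {"dp":[2.5,53.5,-46],"angular":[0,0,0.005],"hand":22}
    - {"dp":[2.5,53.5,-70],"angular":[0,0,0.005],"hand":22}
    - {"dp":[2.5,53.5,-92],"angular":[0,0,0.005],"hand":22}
    - {"dp":[2.5,53.5,-110],"angular":[0,0,0.005],"hand":22}
    - {"dp":[2.5,53.5,-122],"angular":[0,0,0.005],"hand":22}
    - {"dp":[2.5,53.5,-127],"angular":[0,0,0.005],"hand":22}

```text
clock: 35.15
position: [551.1, 333.4, 110.5]
orientation: [-3.141, 0.0, 1.67]
wrist_force: [1.2, 0.2, -1.8]
opening: 29.6
grasp_force: 30.0
```

Emit:
servo_tool:
  motion:
    - {"dp":[0,0,-10],"angular":[0,0,0],"hand":22}
    - {"dp":[0,0,-20],"angular":[0,0,0],"hand":22}
    - {"dp":[0,0,-26],"angular":[0,0,0],"hand":22}
    - {"dp":[0,0,-29],"angular":[0,0,0],"hand":22}
    - {"dp":[0,0,-30],"angular":[0,0,0],"hand":22}
    - {"dp":[0,0,-30],"angular":[0,0,0],"hand":22}

```text
clock: 35.9
position: [551.6, 333.8, 81.9]
orientation: [3.141, -0.0, 1.67]
wrist_force: [0.3, -0.9, -0.9]
opening: 30.1
grasp_force: 30.0
```

Emit:
servo_tool:
  motion:
    - {"dp":[0,0,-0.5],"angular":[0,0,0],"hand":30}
    - {"dp":[0,0,-0.5],"angular":[0,0,0],"hand":33}
    - {"dp":[0,0,-0.5],"angular":[0,0,0],"hand":40}
    - {"dp":[0,0,-0.5],"angular":[0,0,0],"hand":50}
    - {"dp":[0,0,-0.5],"angular":[0,0,0],"hand":62}
    - {"dp":[0,0,-0.5],"angular":[0,0,0],"hand":74}
    - {"dp":[0,0,12],"angular":[0,0,0],"hand":76}
    - {"dp":[0,0,45],"angular":[0,0,0],"hand":76}
    - {"dp":[0,0,90],"angular":[0,0,0],"hand":76}
    - {"dp":[0,0,140],"angular":[0,0,0],"hand":76}
    - {"dp":[0,0,185],"angular":[0,0,0],"hand":76}
    - {"dp":[0,0,200],"angular":[0,0,0],"hand":76}

```text
clock: 37.4
position: [552.3, 334.2, 286.8]
orientation: [3.134, -0.003, 1.67]
wrist_force: [-0.3, -0.1, 0.3]
opening: 76.4
grasp_force: 0.0
```

Emit:
servo_tool:
  motion:
    - {"dp":[-10,-50,10],"angular":[0,0,0],"hand":76}
    - {"dp":[-25,-100,20],"angular":[0,0,0],"hand":76}
    - {"dp":[-40,-155,30],"angular":[0,0,0],"hand":76}
    - {"dp":[-60,-210,30],"angular":[0,0,0],"hand":76}
    - {"dp":[-80,-265,30],"angular":[0,0,0],"hand":76}
    - {"dp":[-100,-310,30],"angular":[0,0,0],"hand":76}
    - {"dp":[-100,-330,30],"angular":[0,0,0],"hand":76}
    - {"dp":[-100,-330,30],"angular":[0,0,0],"hand":76}
    - {"dp":[-100,-330,30],"angular":[0,0,0],"hand":76}

```text
clock: 38.52
position: [451.3, 4.3, 310.8]
orientation: [-3.14, -0.001, 1.67]
wrist_force: [-0.1, 0.5, -0.3]
opening: 75.7
grasp_force: 0.0
```

```bash
python3 - <<'E'
from rig import r
from h import *;import pickle
s=r.get_image("scene");pickle.dump(s,open("s.pkl","wb"));cv2.imwrite("pics/s3.png",cv2.resize(s["image"][190:280,370:530,::-1],None,fx=5,fy=5,interpolation=cv2.INTER_CUBIC))
yaw=.1;C=np.array([562.2,226.2]);ax=np.array([-np.sin(yaw),np.cos(yaw)])
for y,z in((-108,155),(-36,138),(36,108),(108,110)): print(((proj(s,[[*(C+ax*y),z]])[0]-[369.6,189.6])*5).round())
E
```

```text
[205.  89.]
[379. 112.]
[535. 155.]
[709. 147.]
```

View pics/s3.png

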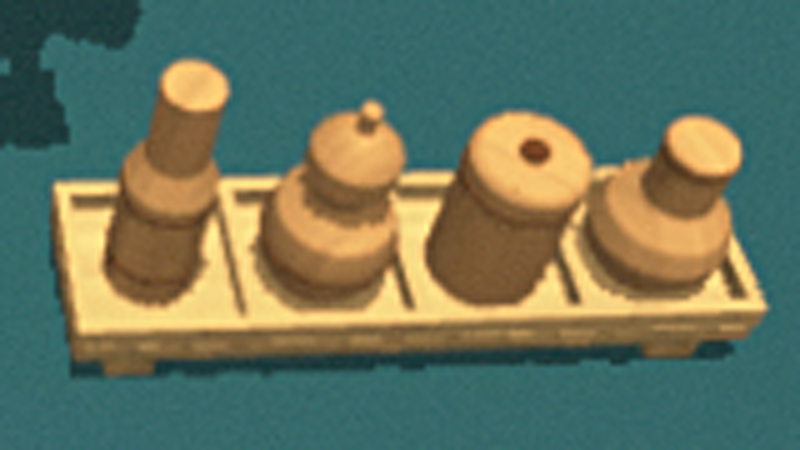

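All four stand upright in the correct compartments, with their tops within about 5 mm of the predicted positions. Handing in.

```bash
python3 -c "
from rig import r
print(r.close_job())"
```

```text
the job is handed in; nothing more can be done
None
```

I moved all four blanks into the rack in reverse order (left to right as the robot sees them: pot, caddy, gourd, bottle) and handed the job in at about 39 s; the last picture showed all four upright, their tops within about 5 mm of where centred blanks would appear, but the hand-in gave no verdict.

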